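Pack the dispensing caddy

ROBOT

A 6-joint arm with a two-finger parallel gripper is mounted at the origin on a cart in front of the work surface, level with it; the furniture and walls round the work are solid. World frame = base frame: x ahead of the robot, y to its left, z up, the work surface at z = 0. Lengths are in mm, angles in rad, forces in N, time in s.
With the tool pointing down it reaches from about 350 to 875 mm from the base axis. Payload 4.2 kg.
Tool frame: the origin (TCP) lies at the very end of the fingers, on their centre line; the grasp point (between the pads) lies 19 mm behind it (arm.grip_point_offset is the distance from the TCP to the grasp point, in mm); z points along the fingers, y is the direction in which the jaws open and shut (so a half turn about z gives the same grasp; the last joint's range is limited). The gripper opens to 85 mm and grips with 20 to 120 N. Pads are 22 mm wide; open, the fingers measure 114 mm over their backs; the gripper's body (76 mm by 85 mm) begins 54 mm behind the grasp point. The pads swing forward as they close: fully open they stand 13 mm farther back than shut.
Start: joints at [-0.964, 0.385, 0.008, 0, -1.194, -0.259], TCP at [213.033, -587.551, 231.312] pointing down, gripper open.
Joint ranges: [-3.14, 3.14], [-1.21, 2.06], [-1.07, 1.41], [-3.16, 2.05], [-2.99, -0.16], [-3.1, 3.1]. Speed limits (rad/s): [2.79, 2.79, 3.14, 3.14, 3.14, 3.14].

INTERFACE

Orientations are given as a unit quaternion [x, y, z, w].
In Python, from bench import arm gives the robot as it stands.
- The arm moves only by the tool drive_tool, never from a script. Its argument "steps" is a list of rows, each a list of 5 numbers: the shift along the tool's x, y, z in m, then the turn about the tool's z in degrees, then the finger opening in m, from 0 to 0.0854. A call has 1 to 20 rows; each row shifts and turns the commanded pose from where the row before left it, along the tool's axes as they then stand; what a row does not reach is not made up. A row lasts 1/10 s, in which the tool goes at most 50 mm and 8.59 degrees, less where a joint would pass 70% of its speed; a pose out of reach is approached as far as the arm can. A call is refused whole if a number of a shift passes 0.05 or a number of a turn 8.59, either way. A call with a gripper value outside its range is refused whole. The fingers move at their own pace and stop on an object; the grip force is fixed at half the most. Time passes only in rows, so rows that do not move let the fingers close. It gives the time, the measured TCP pose, the force and the opening at its end, in the units of the state.
- arm.read_state(): the state, without advancing time (a new reading comes with each control period).
- arm.get_image(name): name is "scene" or "top" or "wrist"; returns (picture, depth): 480x640x3 uint8, blue, green, red; 480x640 float32, mm along the optical axis (not along the pixel's ray), 0 where there is no reading.
- arm.camera_params(name): a dict with "K" (3x3 intrinsics, pixels), "world_to_cam" (4x4, takes a point from world to camera coordinates); the wrist camera has in their place "mount" (4x4, takes a point from camera to tool coordinates, whose origin is the TCP and whose axes are the flange's). Camera axes: x right, y up, looking along -z (the intrinsics and any distortion apply to the point x, -y, -z); pixel columns grow to the right and rows downward; lengths in mm; the calibration is good to about 2 mm. The wrist camera is an equidistant fisheye: a pixel r from the principal point sees the ray r / f radians off the axis. A picture is of the moment at which its call begins: read the wrist's pose just before it. camera_params takes no time and is no camera call.
- arm.job_done(): hands the job in, once; it reports no verdict.
The state is a dict: "clock": time; "joints": joint angles; "joint_vel": joint speeds; "joint_efforts": joint torques, N m; "position": TCP position; "ee_rot": TCP orientation; "contact_force": force on the tool from outside, world axes, zero at the start; "wrist_torque": the same for the moment, N m; "gripper_width": finger opening in mm.
Only numpy, scipy, OpenCV 4.12 (cv2) and the standard library are available. Lean on these libraries where they do the work, as an engineer would, in place of code of your own. Each camera call takes 0.05 s, during which the arm holds its last target.

TASK

Pack the white caddy for the next dispensing job: lay the syringe with the brown paste in the brown pocket, the syringe with the yellow paste in the yellow pocket and the yellow screwdriver in the blue pocket, each lying flat along its pocket and wholly inside the rim, either way round. Leave the empty syringe, the red screwdriver and the glue tube where they lie.

Things in the scene. Friction and masses are not known exactly. Their poses are not given: they have to be found in the camera images.
- brown_syringe: Dispensing syringe filled with red-brown paste, orange cap at the tip, lying flat, 145 mm long, 45 g. Origin: centre of its underside, barrel axis 13 mm above it; y along the barrel (tip at +y), z up. Barrel 25 mm in diameter from y = -60 to +50 mm: grip it near the origin across x. Flange at y = -65 mm, 38 mm wide, 25 mm high, keeps it from rolling.
- yellow_syringe: Dispensing syringe filled with pale yellow paste, orange cap at the tip, lying flat, 145 mm long, 45 g. Origin: centre of its underside, barrel axis 13 mm above it; y along the barrel (tip at +y), z up. Barrel 25 mm in diameter from y = -60 to +50 mm: grip it near the origin across x. Flange at y = -65 mm, 38 mm wide, 25 mm high, keeps it from rolling.
- yellow_driver: Short screwdriver with a yellow handle with a black band, lying flat, 154 mm long, 70 g. Origin: centre of its underside as it lies, half-way along its length, its axis 13 mm above it; y runs along the tool: handle (24 mm thick) from y = -17 to +77 mm, thin steel shaft (6 mm) from -17 to -77 mm. Grip the handle at y about +28 mm across x, from above.
- empty_syringe: Look-alike, to be left alone: empty white dispensing syringe with an orange cap at the tip, lying flat, 145 x 38 x 25 mm. Origin: centre of its underside as it lies; y runs along the barrel, tip at +y.
- red_driver: Look-alike, to be left alone: longer screwdriver with a red handle, lying flat, 184 x 26 x 26 mm. Origin: centre of its underside as it lies; y runs along the tool, handle toward +y.
- glue_tube: Bystander, to be left alone: red glue tube with a blue cap, lying flat, 126 x 33 x 22 mm. Origin: centre of its underside as it lies; y runs along it.
- caddy: White carry caddy, fixed on the worktop: a low tray 192 x 260 mm (x, y) with grip lips that reach 145 mm from the centre at both y ends, walls 16 mm high. It carries the three coloured pockets side by side along its y, 84 mm apart. Origin: centre of its underside on the worktop; z up.
- brown_pocket: Shallow open brown pocket, one of three of equal size side by side in the caddy in changing order, fixed there: 182 x 82 mm outside, 176 x 76 mm inside, floor 3 mm thick, rim rising 8 mm above it. Origin: centre of its underside, 6 mm above the worktop (floor 9 mm, rim top 17 mm above the worktop); x is its long direction, y its short one, z up.
- yellow_pocket: Shallow open yellow pocket, one of three of equal size side by side in the caddy in changing order, fixed there: 182 x 82 mm outside, 176 x 76 mm inside, floor 3 mm thick, rim rising 8 mm above it. Origin: centre of its underside, 6 mm above the worktop (floor 9 mm, rim top 17 mm above the worktop); x is its long direction, y its short one, z up.
- blue_pocket: Shallow open blue pocket, one of three of equal size side by side in the caddy in changing order, fixed there: 182 x 82 mm outside, 176 x 76 mm inside, floor 3 mm thick, rim rising 8 mm above it. Origin: centre of its underside, 6 mm above the worktop (floor 9 mm, rim top 17 mm above the worktop); x is its long direction, y its short one, z up.

How it is judged (in metres and radians):
At the end, for the whole second after the job is handed in: Each of the three lies at rest in its own pocket: flat on its floor (height within 5 mm, level to 0.06 rad), along the pocket to 0.4 rad either way round, its middle off the pocket's middle by at most 20 mm along and 26 mm across (syringes) or 16 and 28 mm (screwdriver) (x of brown_syringe in the frame of brown_pocket between -0.02 and 0.02 m and y of brown_syringe in the frame of brown_pocket between -0.026 and 0.026 m and z of brown_syringe in the frame of brown_pocket between -0.001 and 0.009 m and angle between brown_syringe's own y axis and vertical between 1.5108 and 1.6308 rad and angle between the y axis of brown_syringe and the x axis of brown_pocket, either way round below 0.4 rad and linear speed of each of brown_syringe, yellow_syringe, yellow_driver below 0.03 m/s and angular speed of each of brown_syringe, yellow_syringe, yellow_driver below 0.5 rad/s and x of yellow_syringe in the frame of yellow_pocket between -0.02 and 0.02 m and y of yellow_syringe in the frame of yellow_pocket between -0.026 and 0.026 m and z of yellow_syringe in the frame of yellow_pocket between -0.001 and 0.009 m and angle between yellow_syringe's own y axis and vertical between 1.5108 and 1.6308 rad and angle between the y axis of yellow_syringe and the x axis of yellow_pocket, either way round below 0.4 rad and x of yellow_driver in the frame of blue_pocket between -0.016 and 0.016 m and y of yellow_driver in the frame of blue_pocket between -0.028 and 0.028 m and z of yellow_driver in the frame of blue_pocket between -0.001 and 0.009 m and angle between yellow_driver's own y axis and vertical between 1.5108 and 1.6308 rad and angle between the y axis of yellow_driver and the x axis of blue_pocket, either way round below 0.4 rad); the robot touches nothing.
It fails at once if the empty syringe, the red screwdriver or the glue tube is moved by more than 20 mm (distance of any of empty_syringe, red_driver, glue_tube from where it was at the start of the episode above 0.02 m).
It also fails if it takes over 107 s, if anything falls off the work surface, if the arm or the gripper's body presses on something with over 40 N, if the wrist force passes 120 N, or if a joint passes its speed limit or range.

## Working session

There is one attempt and no reset: what is moved stays moved. The work goes in short steps, Python scripts to look and compute and a tool call to move; the robot and the scene stay as the last step left them, time stands still between calls to the robot, and variables do not carry over. Pictures are saved under pics/ and viewed, and the job is handed in when it is done.

Besides the shell and the picture viewer there is one more tool, called after "Request:" as name(argument=value, ...), one argument or row to a line, values as JSON. drive_tool: Moves the arm, as the interface text tells. Its arguments: {"type":"object","properties":{"steps":{"type":"array"}},"required":["steps"]}

```bash
mkdir -p pics; ls; python3 - <<'E'
from bench import arm
import cv2, numpy as np
print(arm.read_state())
for n in ["scene","top","wrist"]:
    im,d=arm.get_image(n); cv2.imwrite(f"pics/{n}0.png",im); np.savez(f"{n}0.npz",im=im,d=d)
    print(n,arm.camera_params(n), (d>0).mean(), np.median(d))
E
```

```text
pics
{'clock': 0.0, 'joints': array([-9.64415382e-01,  3.85526300e-01,  6.62790983e-03, -5.42404178e-04,
       -1.19399617e+00, -2.58605486e-01]), 'joint_vel': array([-0.00101552, -0.00051217,  0.00083821,  0.00122961,  0.00049185,
       -0.00016905]), 'joint_efforts': array([ 6.41639435e-04, -3.92294276e+01,  1.88405424e+01,  4.18595552e+00,
       -4.48068909e-03, -4.75848481e-06]), 'position': array([ 212.83461241, -587.01695072,  230.23422344]), 'ee_rot': array([-1.72914102e-01,  9.84936317e-01,  1.05817055e-03, -2.10860869e-04]), 'contact_force': array([ 0.51139553, -0.28963392,  0.5253618 ]), 'wrist_torque': array([ 0.059364  , -0.04810673,  0.04062891]), 'gripper_width': 85.20567901288072}
scene {'K': array([[472.43041328,   0.        , 321.80186668],
       [  0.        , 472.43041328, 245.79084355],
       [  0.        ,   0.        ,   1.        ]]), 'world_to_cam': array([[ 4.44969039e-01, -8.95260674e-01, -2.26026453e-02,
        -1.95618830e+02],
       [ 4.15158388e-01,  1.83850543e-01,  8.90978390e-01,
        -2.30100712e+02],
       [-7.93502405e-01, -4.05841476e-0
[... 548 characters left out ...]
  9.95161127e-01,
        -1.07617548e+03],
       [ 0.00000000e+00,  0.00000000e+00,  0.00000000e+00,
         1.00000000e+00]])} 0.9957975260416667 1120.1987
wrist {'K': array([[371.64829954,   0.        , 317.8093066 ],
       [  0.        , 371.64829954, 229.51284115],
       [  0.        ,   0.        ,   1.        ]]), 'mount': array([[-8.12285548e-05,  9.50512954e-01,  3.10684916e-01,
         7.83045960e+01],
       [ 9.99999697e-01,  3.17802984e-04, -7.10840186e-04,
         9.63453182e-01],
       [-7.74399398e-04,  3.10684764e-01, -9.50512692e-01,
        -1.43099400e+02],
       [ 0.00000000e+00,  0.00000000e+00,  0.00000000e+00,
         1.00000000e+00]])} 0.99552734375 575.6411
```

View pics/top0.png

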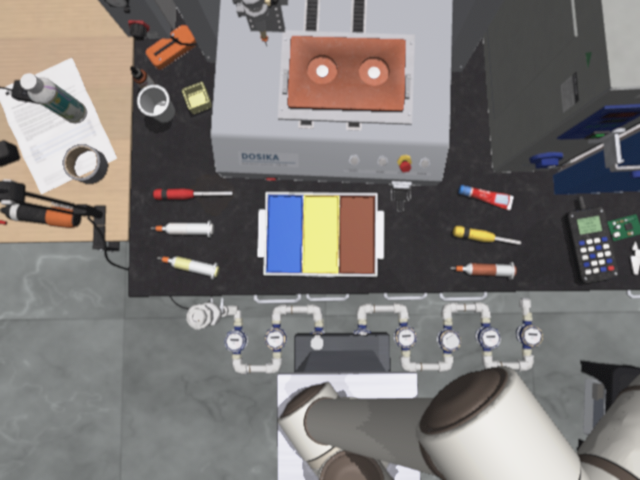

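View pics/scene0.png

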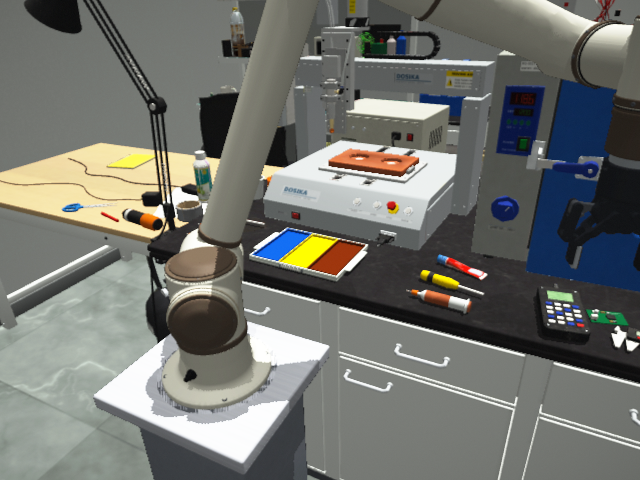

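View pics/wrist0.png

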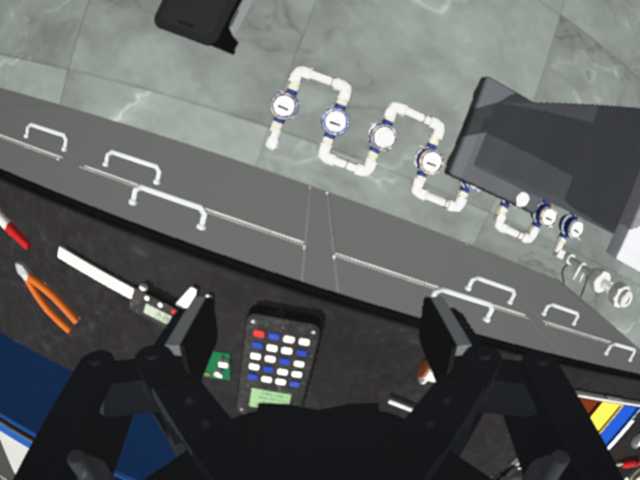

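The top view (up = +x, left = +y) shows the yellow syringe at about (190,265), the empty one at (183,228) and the red driver at (193,194). On the right are the brown syringe at (485,269), the yellow driver at (487,235) and the glue tube at (487,196). In the caddy the pockets run blue (285,234), yellow (321,234), brown (358,234). Next I'll measure these.

```bash
cat > h.py <<'E'
import numpy as np, cv2
from bench import arm
def cast(name,uv,z):
    P=arm.camera_params(name);K=P["K"];W=P["world_to_cam"]
    R=W[:3,:3];t=W[:3,3];c=-R.T@t
    uv=np.atleast_2d(uv).astype(float)
    r=np.c_[(uv[:,0]-K[0,2])/K[0,0],-(uv[:,1]-K[1,2])/K[1,1],-np.ones(len(uv))]@R
    return c+r*((z-c[2])/r[:,2])[:,None]
def depthpts(name,uv,d):
    P=arm.camera_params(name);K=P["K"];W=P["world_to_cam"]
    uv=np.atleast_2d(uv).astype(int);D=d[uv[:,1],uv[:,0]]
    p=np.c_[(uv[:,0]-K[0,2])/K[0,0]*D,-(uv[:,1]-K[1,2])/K[1,1]*D,-D]
    return (p-W[:3,3])@W[:3,:3]
def hsv(im): return cv2.cvtColor(im,cv2.COLOR_BGR2HSV)
E
python3 - <<'E'
from h import *
z=np.load("top0.npz");im,d=z["im"],z["d"];H=hsv(im)
def meas(name,roi,f,z):
    x0,y0,x1,y1=roi;m=np.zeros(im.shape[:2],np.uint8);m[y0:y1,x0:x1]=f(H[y0:y1,x0:x1].astype(int))*255
    m=cv2.morphologyEx(m,cv2.MORPH_CLOSE,np.ones((3,3)))
    n,l,s,_=cv2.connectedComponentsWithStats(m);i=1+s[1:,4].argmax();m=(l==i)
    v,u=np.nonzero(m);p=cast("top",np.c_[u,v],z)[:,:2];D=depthpts("top",np.c_[u,v],d)
    r=cv2.minAreaRect(p.astype(np.float32));b=cv2.boxPoints(r)
    c,_,e=cv2.PCACompute2(p,mean=None) if False else (p.mean(0),0,np.linalg.svd(p-p.mean(0),full_matrices=False)[2])
    q=(p-c)@e[0]
    print(name,"n",len(u),"px",u.min(),u.max(),v.min(),v.max(),"ctr",np.round(r[0],1),"size",np.round(r[1],1),"axis",np.round(e[0],3),"ends",np.round(c+e[0]*q.min(),1),np.round(c+e[0]*q.max(),1),"z50/95",np.round(np.percentile(D[:,2],[5,50,95]),1))
S=lambda h:h[...,1]; V=lambda h:h[...,2]; Hu=lambda h:h[...,0]
meas("brown syr",(440,255,525,284),lambda h:(V(h)>75),13)
meas("ydriver",(440,220,530,248),lambda h:(V(h)>75),13)
meas("ydriver handle",(440,220,530,248),lambda h:(S(h)>130)&(V(h)>100),13)
meas("ysyr",(145,250,225,282),lambda h:(V(h)>75),13)
meas("empty",(140,215,225,242),lambda h:(V(h)>75),13)
meas("red",(140,183,240,205),lambda h:(V(h)>75),13)
meas("glue",(450,180,520,212),lambda h:(V(h)>75),11)
meas("blue pk",(255,180,385,285),lambda h:(abs(Hu(h)-112)<12)&(S(h)>120),13)
meas("yel pk",(255,180,385,285),lambda h:(abs(Hu(h)-28)<8)&(S(h)>100),13)
meas("brn pk",(255,180,385,285),lambda h:(Hu(h)<16)&(S(h)>120),13)
big=cv2.resize(im[175:290,130:530],None,fx=2,fy=2,interpolation=cv2.INTER_CUBIC);cv2.imwrite("pics/topz.png",big)
E
```

```text
brown syr n 716 px 450 516 262 278 ctr [ 379.4 -314.7] size [150.1  36.5] axis [-0.057 -0.998] ends [ 386.5 -239.8] [ 377.9 -389.6] z50/95 [-1.1 21.6 27. ]
ydriver n 591 px 453 521 225 244 ctr [ 457.8 -327.1] size [158.2  28.8] axis [0.207 0.978] ends [ 441.1 -404.4] [ 473.9 -249.6] z50/95 [-1.4 18.8 25.7]
ydriver handle n 254 px 469 494 229 241 ctr [ 459.8 -314.9] size [56.9 25.1] axis [-0.201 -0.98 ] ends [ 465.2 -286.9] [ 453.7 -342.7] z50/95 [ 1.9 21.1 26.1]
ysyr n 719 px 157 219 256 279 ctr [406.7 364.3] size [147.2  40. ] axis [-0.239 -0.971] ends [420.6 437.1] [385.4 293.9] z50/95 [-0.7 21.9 27.4]
empty n 710 px 151 213 220 237 ctr [485.1 379.6] size [ 39.9 145.8] axis [0.023 1.   ] ends [486.2 306.5] [489.4 452.6] z50/95 [-0.3 21.7 27.6]
red n 601 px 152 232 188 199 ctr [569.1 357.2] size [189.4  26.3] axis [-0.016 -1.   ] ends [571.8 451.9] [568.8 262.5] z50/95 [-0.8 18.5 26.5]
glue n 712 px 459 513 184 210 ctr [ 554.5 -330.3] size [129.   38.2] axis [-0.303 -0.953] ends [ 572.  -268.1] [ 533.1 -390.6] z50/95 [-1.5  9.8 21.8]
blue pk n 2593 px 267 301 195 271 ctr [472.8 140.7] size [ 79.1 177.8] axis [-1.     0.027] ends [561.4 138.2] [383.5 143. ] z50/95 [ 6.2 10.  15.1]
yel pk n 619 px 303 339 196 272 ctr [468.9  55. ] size [ 83.7 177.3] axis [-0.998  0.058] ends [559.   50.2] [380.3  60.7] z50/95 [ 6.5 11.  19.7]
brn pk n 2497 px 340 373 197 272 ctr [466.6 -27.3] size [ 76.5 174.8] axis [-1.     0.031] ends [554.2 -30.8] [379.3 -25.4] z50/95 [ 6.1  9.6 13.3]
```

View pics/topz.png

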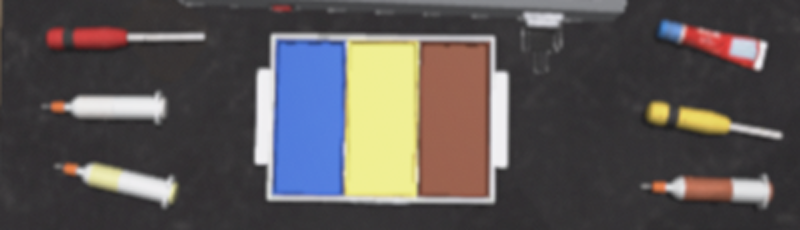

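Sizes match (syringes 150x37, driver 158x29, pockets about 177x79 at 84 mm spacing). I'll move above the brown syringe and align the jaws across it.

Request:
drive_tool(
  steps=[
    [-0.0252,0.0198,0,0,0.07],
    [-0.0252,0.0198,0,0,0.07],
    [-0.0252,0.0198,0,0,0.07],
    [-0.0252,0.0198,0,0,0.07],
    [-0.0252,0.0198,0,0,0.07],
    [-0.0252,0.0198,0,0,0.07],
    [-0.0252,0.0198,0,0,0.07],
    [-0.0252,0.0198,0,0,0.07],
    [-0.0252,0.0198,0,0,0.07],
    [-0.0252,0.0198,0,0,0.07],
    [0,0,0,-8.3,0.07],
    [0,0,0,-8.3,0.07],
    [0,0,0,-8.3,0.07],
    [0,0,0,-8.3,0.07],
    [0,0,0,-8.3,0.07],
    [0,0,0,-8.3,0.07],
    [0,0,0,-8.3,0.07],
    [0,0,0,-8.3,0.07],
    [0,0,0,0,0.07],
  ],
)

```text
clock: 2.05
position: [382.3, -315.4, 231.1]
ee_rot: [-0.684, 0.73, 0.0, -0.0]
contact_force: [-0.2, 0.2, -0.1]
gripper_width: 69.9
```

```bash
cat >> h.py <<'E'
from scipy.spatial.transform import Rotation as Rot
def st():
    s=arm.read_state();return s["position"],Rot.from_quat(s["ee_rot"]).as_matrix(),s
def wcast(uv,z,p,R):
    P=arm.camera_params("wrist");K=P["K"];M=P["mount"]
    uv=np.atleast_2d(uv).astype(float);a=(uv-K[:2,2])/K[0,0];th=np.linalg.norm(a,axis=1)+1e-9
    ray=np.c_[a[:,0]/th*np.sin(th),-a[:,1]/th*np.sin(th),-np.cos(th)]
    rw=ray@M[:3,:3].T@R.T; c=p+R@M[:3,3]
    return c+rw*((z-c[2])/rw[:,2])[:,None]
def wproj(X,p,R):
    P=arm.camera_params("wrist");K=P["K"];M=P["mount"]
    X=np.atleast_2d(X);c=((X-p)@R-M[:3,3])@M[:3,:3]
    th=np.arctan2(np.hypot(c[:,0],c[:,1]),-c[:,2]);ph=np.arctan2(-c[:,1],c[:,0])
    return np.c_[K[0,2]+K[0,0]*th*np.cos(ph),K[1,2]+K[0,0]*th*np.sin(ph)]
def plan(x,y,z,yaw):
    p,R,s=st();cur=np.degrees(np.arctan2(R[1,1],R[0,1]))
    d=R.T@(np.array([x,y,z])-p);t=-((yaw-cur+180)%360-180)
    print("pos",np.round(p,1),"yaw %.1f"%cur,"tilt",np.round(R[:,2],3),"-> tool shift mm",np.round(d,1),"turn %.1f"%t,"w %.1f"%s["gripper_width"],"F",np.round(s["contact_force"],1),"t",round(s["clock"],1))
E
python3 - <<'E'
from h import *
p,R,s=st();im,d=arm.get_image("wrist");cv2.imwrite("pics/w1.png",im);np.savez("w1.npz",im=im,p=p,R=R)
plan(382,-314.7,4,176.7)
print(wproj([[386.5,-239.8,13],[377.9,-389.6,13],[382,-314.7,25]],p,R))
E
```

```text
pos [ 382.3 -315.4  231.1] yaw 176.2 tilt [-0.  0. -1.] -> tool shift mm [-6.000e-01  2.000e-01  2.271e+02] turn -0.5 w 70.0 F [-0.6 -0.2 -0. ] t 2.1
[[319.03648728 261.46597771]
 [318.04231096 115.76386086]
 [318.82484898 194.35155882]]
```

View pics/w1.png

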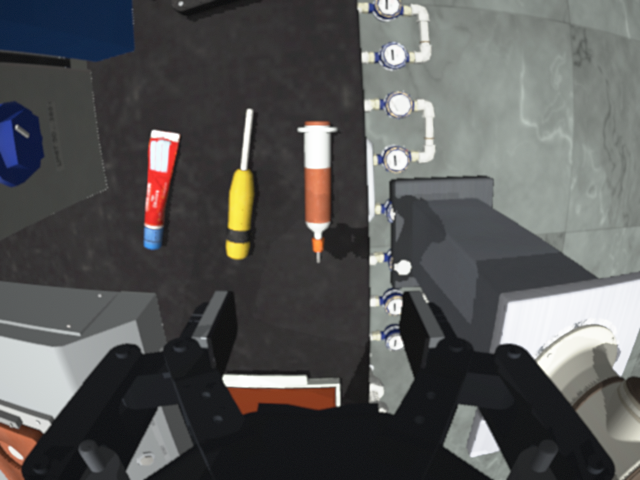

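The wrist picture shows the brown syringe from (318,121) at the flange to (318,262) at the tip, and the driver from (250,110) to (238,260). Both agree with the top view. I'll cast the ends from here.

```bash
python3 - <<'E'
from h import *
z=np.load("w1.npz");p,R=z["p"],z["R"]
a=wcast([[318.5,262],[318,122],[318,230],[317,130],[250,110],[238,260]],13,p,R);print(np.round(a,1))
print((a[0]+a[1])/2,np.linalg.norm(a[0]-a[1]),(a[4]+a[5])/2,np.linalg.norm(a[4]-a[5]))
E
```

```text
[[ 387.1 -239.2   13. ]
 [ 378.3 -383.6   13. ]
 [ 385.3 -274.8   13. ]
 [ 379.8 -375.8   13. ]
 [ 443.  -400.7   13. ]
 [ 473.  -246.6   13. ]]
[ 382.71741849 -311.38847679   13.        ] 144.59469575001575 [ 457.96730543 -323.63675226   13.        ] 157.0074418447983
```

Request:
drive_tool(
  steps=[
    [-0.004,0,0.03,-0.5,0.06],
    [0,0,0.04,0,0.06],
    [0,0,0.04,0,0.06],
    [0,0,0.04,0,0.06],
    [0,0,0.03,0,0.06],
    [0,0,0.02,0,0.06],
    [0,0,0.015,0,0.06],
    [0,0,0.01,0,0.06],
    [0,0,0,0,0.06],
    [0,0,0,0,0.01],
    [0,0,0,0,0.01],
    [0,0,0,0,0.01],
    [0,0,0,0,0.01],
    [0,0,0,0,0.01],
    [0,0,0,0,0.01],
    [0,0,0,0,0.01],
    [0,0,0,0,0.01],
  ],
)

```text
clock: 3.8
position: [383.5, -311.9, 7.5]
ee_rot: [-0.687, 0.726, -0.001, 0.0]
contact_force: [-0.5, 0.9, 6.6]
gripper_width: 22.3
```

Request:
drive_tool(
  steps=[
    [0,0,-0.01,0,0.01],
    [0,0,-0.03,0,0.01],
    [0,0,-0.04,0,0.01],
    [0,0,-0.04,0,0.01],
    [0,0,0,8.0,0.01],
    [0,0,0,8.0,0.01],
    [0,0,0,8.0,0.01],
    [0,0,0,8.0,0.01],
    [0,0,0,8.0,0.01],
    [0,0,0,8.0,0.01],
    [0,0,0,8.0,0.01],
    [0,0,0,8.0,0.01],
    [0,0,0,8.0,0.01],
    [0,0,0,8.0,0.01],
    [0,0,0,8.0,0.01],
    [0,0,0,0,0.01],
  ],
)

```text
clock: 5.4
position: [382.5, -311.4, 126.7]
ee_rot: [0.01, 1.0, 0.0, 0.0]
contact_force: [0.1, 0.4, -0.9]
gripper_width: 22.6
```

```bash
python3 - <<'E'
from h import *
im,d=arm.get_image("scene");cv2.imwrite("pics/s1.png",im)
plan(466.5,-27.3,17,88.2)
E
```

```text
pos [ 382.5 -311.4  126.7] yaw 89.0 tilt [ 0.  0. -1.] -> tool shift mm [-78.9 285.6 109.7] turn 0.8 w 22.9 F [ 0.6 -0.1 -1. ] t 5.5
```

View pics/s1.png

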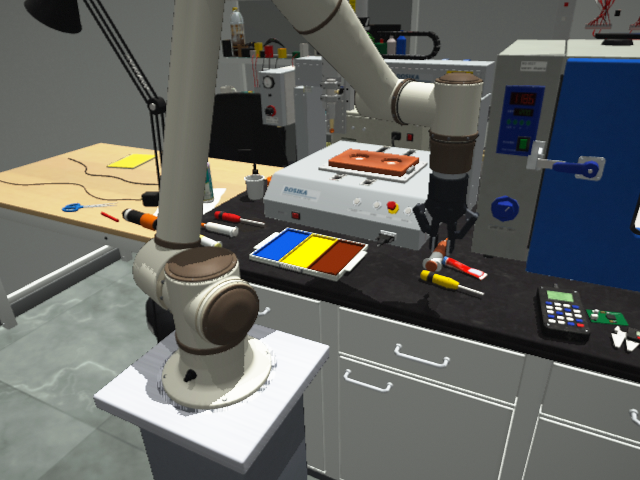

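The brown syringe is held at about (437,253). Moving over the brown pocket.

Request:
drive_tool(
  steps=[
    [-0.0079,0.0285,0,0,0.01],
    [-0.0079,0.0285,0,0.8,0.01],
    [-0.0079,0.0285,0,0,0.01],
    [-0.0079,0.0285,0,0,0.01],
    [-0.0079,0.0285,0,0,0.01],
    [-0.0079,0.0285,0,0,0.01],
    [-0.0079,0.0285,0,0,0.01],
    [-0.0079,0.0285,0,0,0.01],
    [-0.0079,0.0285,0,0,0.01],
    [-0.0079,0.0285,0,0,0.01],
    [0,0,0.03,0,0.01],
    [0,0,0.02,0,0.01],
    [0,0,0.01,0,0.01],
    [0,0,0,0,0.01],
    [0,0,0,0,0.01],
  ],
)

```text
clock: 6.95
position: [471.3, -29.3, 66.9]
ee_rot: [0.017, 1.0, 0.0, 0.001]
contact_force: [0.4, -0.7, -1.2]
gripper_width: 23.0
```

```bash
python3 - <<'E'
from h import *
p,R,s=st();im,d=arm.get_image("wrist");cv2.imwrite("pics/w2.png",im)
plan(466.5,-27.3,17,88.2)
im,d=arm.get_image("top");cv2.imwrite("pics/t2.png",cv2.resize(im[150:300,230:430],None,fx=4,fy=4))
E
```

```text
pos [471.5 -29.2  67.2] yaw 88.1 tilt [ 0.002  0.    -1.   ] -> tool shift mm [ 5.2  1.7 50.2] turn -0.1 w 22.7 F [ 0.9  0.2 -0.9] t 7.0
```

View pics/w2.png

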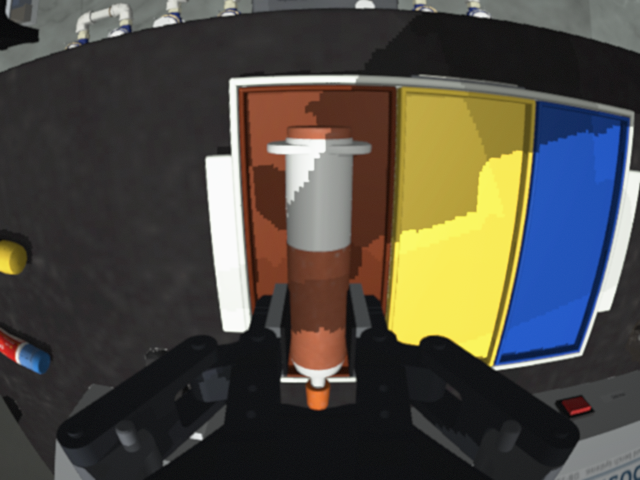

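View pics/t2.png

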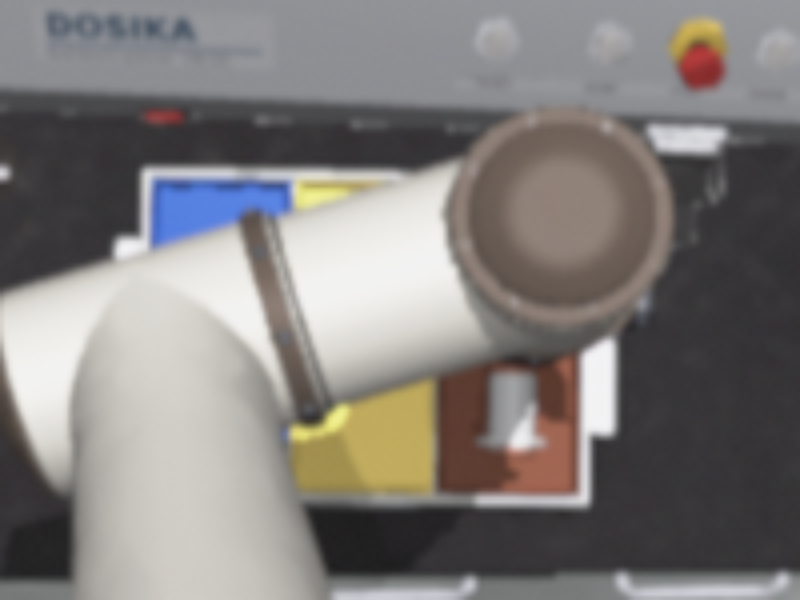

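Centring over the brown pocket looks good (pocket edges at columns 243 and 394, syringe at 318). I'll cast the rim points to check.

```bash
python3 - <<'E'
from h import *
p,R,s=st()
print(np.round(wcast([[243,92],[392,88],[318,88],[318,372],[254,280],[387,280],[397,92],[536,105]],17,p,R),1))
print(np.round(wcast([[318,127],[318,408]],p[2]+5,p,R),1))
plan(468,-27,17,88.2)
E
```

```text
[[380.2 -63.   17. ]
 [380.8  13.8  17. ]
 [380.4 -24.4  17. ]
 [555.8 -30.3  17. ]
 [485.8 -65.3  17. ]
 [488.6  12.3  17. ]
 [382.8  16.4  17. ]
 [385.2 100.9  17. ]]
[[398.4 -25.1  72.4]
 [534.  -29.7  72.4]]
pos [471.6 -29.2  67.4] yaw 88.0 tilt [ 0.002  0.    -1.   ] -> tool shift mm [ 3.8  2.  50.4] turn -0.2 w 23.0 F [ 0.3 -0.2  0.3] t 7.0
```

Request:
drive_tool(
  steps=[
    [0.002,0.003,0.02,0,0.01],
    [0,0,0.015,0,0.01],
    [0,0,0.01,0,0.01],
    [0,0,0.005,0,0.01],
    [0,0,0,0,0.01],
    [0,0,0,0,0.01],
  ],
)

```text
clock: 7.65
position: [469.4, -26.0, 16.8]
ee_rot: [0.017, 1.0, 0.0, 0.001]
contact_force: [0.6, 0.2, -1.0]
gripper_width: 22.5
```

Request:
drive_tool(
  steps=[
    [0,0,0.001,0,0.022],
    [0,0,0,0,0.026],
    [0,0,0,0,0.03],
    [0,0,0,0,0.038],
    [0,0,0,0,0.038],
    [0,0,-0.01,0,0.038],
    [0,0,-0.03,0,0.04],
    [0,0,-0.04,0,0.05],
    [0,0,-0.05,0,0.06],
    [0,0,-0.05,0,0.07],
    [0,0,0,0,0.07],
  ],
)

```text
clock: 8.75
position: [473.2, -25.6, 203.4]
ee_rot: [0.016, 1.0, 0.001, 0.008]
contact_force: [0.7, 0.5, 0.0]
gripper_width: 70.1
```

```bash
python3 - <<'E'
from h import *
p,R,s=st();im,d=arm.get_image("wrist");cv2.imwrite("pics/w3.png",im);np.savez("w3.npz",im=im,p=p,R=R)
plan(458+.2*28,-324.5+.98*28,7.5,168.4)
E
```

```text
pos [470.8 -25.6 199.7] yaw 88.0 tilt [ 0.01   0.002 -1.   ] -> tool shift mm [-2.000e-01 -2.720e+02  1.915e+02] turn -80.4 w 70.1 F [-1.6 -0.1 -0.8] t 8.8
```

View pics/w3.png

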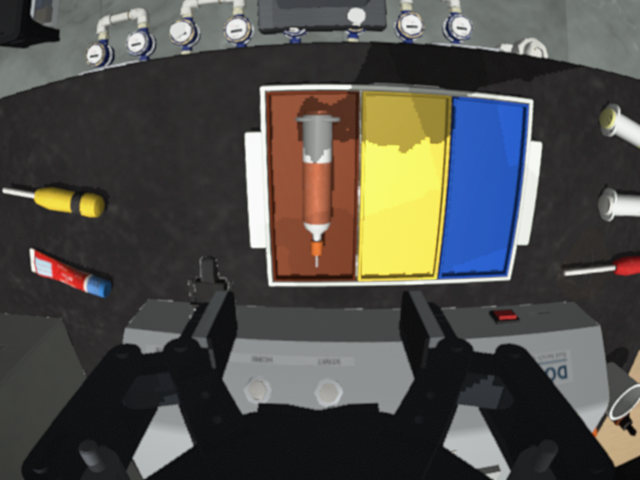

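The brown syringe lies in the brown pocket with its ends at (318,115) and (317,267), inside the pocket rows 93 to 278. Next is the driver.

Request:
drive_tool(
  steps=[
    [0,-0.0272,0,0,0.06],
    [0,-0.0272,0,0,0.06],
    [0,-0.0272,0,0,0.06],
    [0,-0.0272,0,0,0.06],
    [0,-0.0272,0,0,0.06],
    [0,-0.0272,0,0,0.06],
    [0,-0.0272,0,0,0.06],
    [0,-0.0272,0,0,0.06],
    [0,-0.0272,0,0,0.06],
    [0,-0.0272,0,0,0.06],
    [0,0,0,-8.04,0.06],
    [0,0,0,-8.04,0.06],
    [0,0,0,-8.04,0.06],
    [0,0,0,-8.04,0.06],
    [0,0,0,-8.04,0.06],
    [0,0,0,-8.04,0.06],
    [0,0,0,-8.04,0.06],
    [0,0,0,-8.04,0.06],
    [0,0,0,-8.04,0.06],
    [0,0,0,-8.04,0.06],
  ],
)

```text
clock: 10.8
position: [458.4, -297.5, 193.9]
ee_rot: [-0.634, 0.773, 0.001, -0.001]
contact_force: [0.5, 0.7, -0.2]
gripper_width: 60.2
```

```bash
python3 - <<'E'
from h import *
z=np.load("w3.npz");print(np.round(wcast([[268,92],[357,93],[273,278],[358,278],[360,95],[450,97],[361,277],[438,277],[453,97],[528,101],[441,277],[514,276],[318,115],[317,267]],17,z["p"],z["R"])[:,:2],1))
p,R,s=st();im,d=arm.get_image("wrist");cv2.imwrite("pics/w4.png",im)
plan(458+.2*28,-324.5+.98*28,7.5,168.4)
E
```

```text
[[378.5 -65.7]
 [382.2  11.5]
 [555.5 -72.6]
 [558.4  11.4]
 [384.   14. ]
 [383.9  96.7]
 [557.4  14.4]
 [561.9  94.6]
 [383.8  99.7]
 [381.8 180.8]
 [562.1  97.9]
 [567.4 186.1]
 [401.  -23. ]
 [544.8 -28.7]]
pos [ 458.5 -297.5  193.9] yaw 169.0 tilt [-0.003  0.001 -1.   ] -> tool shift mm [ -1.3  -5.5 186.4] turn 0.6 w 60.3 F [ 0.4  0.2 -0.3] t 10.8
```

View pics/w4.png

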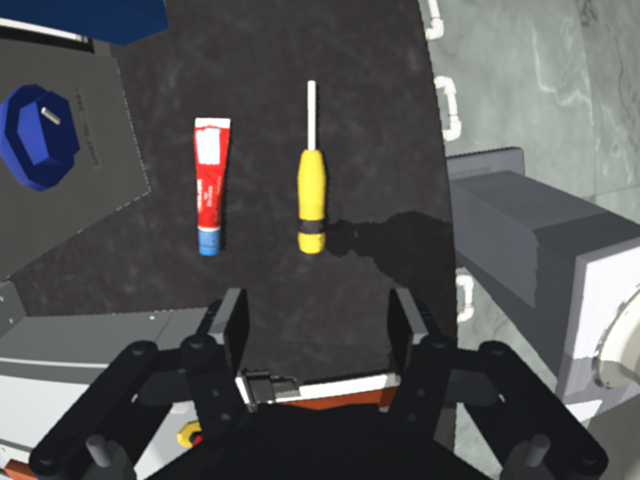

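The driver runs from (312,81) to (312,254), with the handle starting at row 150.

```bash
python3 - <<'E'
from h import *
p,R,s=st()
a=wcast([[312,81],[312,254],[312,150]],13,p,R)[:,:2];u=(a[1]-a[0])/np.linalg.norm(a[1]-a[0]);c=(a[0]+a[1])/2
print(a,np.linalg.norm(a[1]-a[0]),c,u,np.degrees(np.arctan2(u[1],u[0])),(a[2]-c)@u)
g=c+28*u;print(g);plan(g[0],g[1],7,np.degrees(np.arctan2(u[1],u[0]))+90)
E
```

```text
[[ 443.21052159 -401.49972139]
 [ 473.87522424 -247.17230343]
 [ 454.8800262  -342.30930321]] 157.34444993232594 [ 458.54287292 -324.33601241] [0.194889  0.9808253] 78.76176058973923 -18.342506958100422
[ 463.99976494 -296.87290389]
pos [ 458.5 -297.5  193.9] yaw 169.0 tilt [-0.003  0.001 -1.   ] -> tool shift mm [ -1.6  -5.9 186.9] turn 0.2 w 60.3 F [ 0.4  0.2 -0.3] t 10.8
```

Request:
drive_tool(
  steps=[
    [-0.0015,-0.006,0.03,0,0.06],
    [0,0,0.04,0,0.06],
    [0,0,0.04,0,0.06],
    [0,0,0.035,0,0.06],
    [0,0,0.02,0,0.06],
    [0,0,0.014,0,0.06],
    [0,0,0.008,0,0.06],
    [0,0,0,0,0.06],
    [0,0,0,0,0.01],
    [0,0,0,0,0.01],
    [0,0,0,0,0.01],
    [0,0,0,0,0.01],
    [0,0,0,0,0.01],
    [0,0,0,0,0.01],
    [0,0,0,0,0.01],
    [0,0,0,0,0.01],
  ],
)

```text
clock: 12.45
position: [466.1, -297.9, 9.5]
ee_rot: [-0.632, 0.775, -0.001, 0.0]
contact_force: [-1.8, 1.8, 5.6]
gripper_width: 22.2
```

Request:
drive_tool(
  steps=[
    [0,0,-0.01,0,0.01],
    [0,0,-0.03,0,0.01],
    [0,0,-0.04,0,0.01],
    [0,0,-0.04,0,0.01],
    [0,0,0,8.08,0.01],
    [0,0,0,8.08,0.01],
    [0,0,0,8.08,0.01],
    [0,0,0,8.08,0.01],
    [0,0,0,8.08,0.01],
    [0,0,0,8.08,0.01],
    [0,0,0,8.08,0.01],
    [0,0,0,8.08,0.01],
    [0,0,0,8.08,0.01],
    [0,0,0,8.08,0.01],
    [0,0,0,0,0.01],
  ],
)

```text
clock: 13.95
position: [465.4, -297.6, 128.5]
ee_rot: [0.021, 1.0, 0.0, 0.0]
contact_force: [0.2, -0.0, -1.0]
gripper_width: 21.6
```

```bash
python3 - <<'E'
from h import *
p,R,s=st();im,d=arm.get_image("wrist");cv2.imwrite("pics/w5.png",im)
plan(473+28,140.5,19,88.3)
E
```

```text
pos [ 465.5 -297.6  128.5] yaw 87.8 tilt [ 0.  0. -1.] -> tool shift mm [-18.5 439.1 109.6] turn -0.5 w 22.0 F [-0.7 -0.1 -0.1] t 14.0
```

View pics/w5.png

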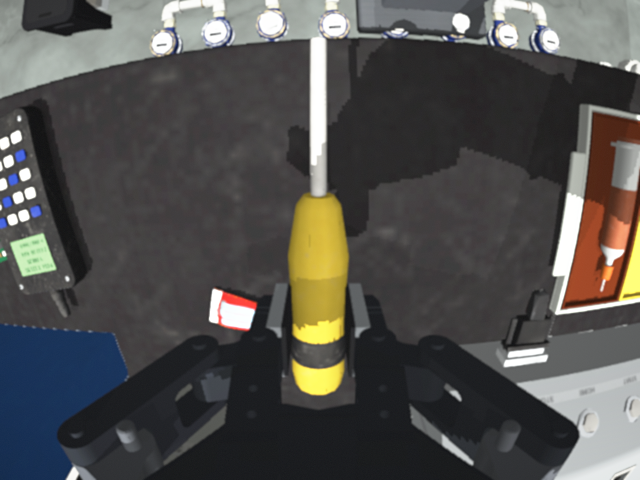

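Driver held, with the shaft tip at (318,40) and the handle end at (318,392).

Request:
drive_tool(
  steps=[
    [-0.0013,0.0314,0,0,0.01],
    [-0.0013,0.0314,0,-0.5,0.01],
    [-0.0013,0.0314,0,0,0.01],
    [-0.0013,0.0314,0,0,0.01],
    [-0.0013,0.0314,0,0,0.01],
    [-0.0013,0.0314,0,0,0.01],
    [-0.0013,0.0314,0,0,0.01],
    [-0.0013,0.0314,0,0,0.01],
    [-0.0013,0.0314,0,0,0.01],
    [-0.0013,0.0314,0,0,0.01],
    [-0.0013,0.0314,0,0,0.01],
    [-0.0013,0.0314,0,0,0.01],
    [-0.0013,0.0314,0,0,0.01],
    [-0.0013,0.0314,0,0,0.01],
    [0,0,0.03,0,0.01],
    [0,0,0.02,0,0.01],
    [0,0,0.01,0,0.01],
    [0,0,0,0,0.01],
  ],
)

```text
clock: 15.8
position: [497.9, 140.5, 67.2]
ee_rot: [0.016, 1.0, -0.001, -0.001]
contact_force: [-0.4, -0.4, -0.7]
gripper_width: 22.1
```

```bash
python3 - <<'E'
from h import *
p,R,s=st();im,d=arm.get_image("wrist");cv2.imwrite("pics/w6.png",im)
plan(473+28,140.5,19,88.3)
print(np.round(wcast([[318,40],[318,392]],p[2]+3.5,p,R)-p,1))
E
```

```text
pos [498.8 140.9  68.3] yaw 88.2 tilt [-0.    -0.001 -1.   ] -> tool shift mm [-2.2 -0.3 49.3] turn -0.1 w 22.0 F [ 1.2 -0.3 -0.7] t 15.8
[[-106.2    5.     3.5]
 [  51.9    0.     3.5]]
```

View pics/w6.png

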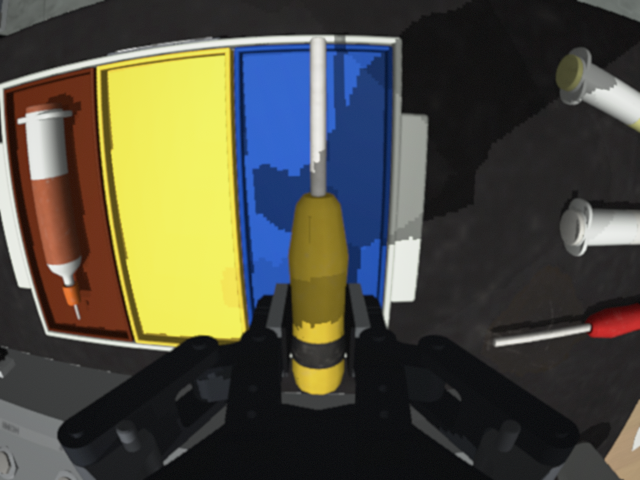

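```bash
python3 - <<'E'
from h import *
p,R,s=st()
print(np.round(wcast([[318,46],[241,49],[390,49],[385,300],[253,300]],17,p,R),1))
E
```

```text
[[385.1 146.1  17. ]
 [384.1 106.3  17. ]
 [386.7 183.3  17. ]
 [529.4 181.9  17. ]
 [526.9 102.6  17. ]]
```

Request:
drive_tool(
  steps=[
    [-0.002,0.001,0.02,0,0.01],
    [0,0,0.014,0,0.01],
    [0,0,0.009,0,0.01],
    [0,0,0.005,0,0.01],
    [0,0,0,0,0.01],
    [0,0,0,0,0.01],
  ],
)

```text
clock: 16.45
position: [501.3, 142.2, 21.0]
ee_rot: [0.016, 1.0, 0.0, 0.001]
contact_force: [0.1, -0.0, -1.3]
gripper_width: 22.0
```

Request:
drive_tool(
  steps=[
    [0,0,0.002,0,0.01],
    [0,0,0,0,0.022],
    [0,0,0,0,0.026],
    [0,0,0,0,0.03],
    [0,0,0,0,0.038],
    [0,0,0,0,0.038],
    [0,0,-0.01,0,0.038],
    [0,0,-0.03,0,0.04],
    [0,0,-0.04,0,0.05],
    [0,0,-0.05,0,0.06],
    [0,0,-0.05,0,0.06],
    [0,0,0,0,0.06],
  ],
)

```text
clock: 17.65
position: [504.9, 143.8, 207.1]
ee_rot: [0.016, 1.0, 0.004, 0.008]
contact_force: [0.6, 0.3, -0.4]
gripper_width: 60.1
```

```bash
python3 - <<'E'
from h import *
p,R,s=st();im,d=arm.get_image("wrist");cv2.imwrite("pics/w7.png",im)
plan(403.5,365.5,200,166.2)
E
```

```text
pos [502.7 143.  203.2] yaw 88.2 tilt [ 0.009  0.005 -1.   ] -> tool shift mm [106.3 219.1   3.5] turn -78.0 w 60.0 F [-1.4 -0.4 -1.4] t 17.7
```

View pics/w7.png

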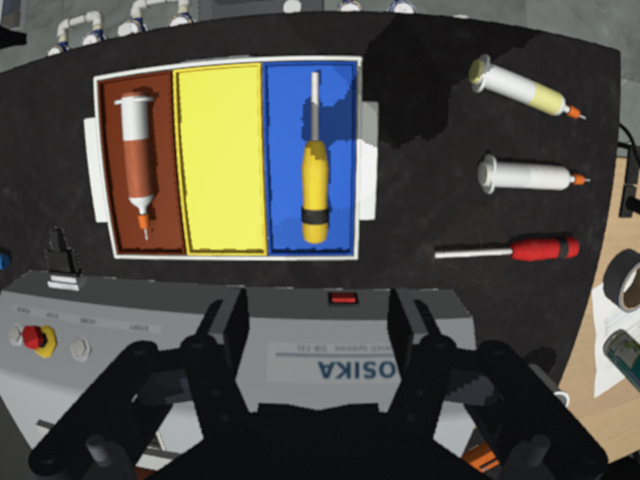

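The driver lies in the blue pocket from (316,72) to (316,243), within rows 62 to 252. Next is the yellow syringe.

Request:
drive_tool(
  steps=[
    [0.0133,0.0274,0,0,0.06],
    [0.0133,0.0274,0,0,0.06],
    [0.0133,0.0274,0,0,0.06],
    [0.0133,0.0274,0,0,0.06],
    [0.0133,0.0274,0,0,0.06],
    [0.0133,0.0274,0,0,0.06],
    [0.0133,0.0274,0,0,0.06],
    [0.0133,0.0274,0,0,0.06],
    [0,0,0,-7.8,0.06],
    [0,0,0,-7.8,0.06],
    [0,0,0,-7.8,0.06],
    [0,0,0,-7.8,0.06],
    [0,0,0,-7.8,0.06],
    [0,0,0,-7.8,0.06],
    [0,0,0,-7.8,0.06],
    [0,0,0,-7.8,0.06],
    [0,0,0,-7.8,0.06],
    [0,0,0,-7.8,0.06],
    [0,0,0,0,0.06],
  ],
)

```text
clock: 19.6
position: [401.1, 363.9, 197.5]
ee_rot: [-0.616, 0.787, -0.0, -0.001]
contact_force: [0.3, -1.1, 0.5]
gripper_width: 60.4
```

```bash
python3 - <<'E'
from h import *
p,R,s=st();im,d=arm.get_image("wrist");cv2.imwrite("pics/w8.png",im)
plan(403.5,365.5,7,166.2)
E
```

```text
pos [401.2 364.  197.6] yaw 166.0 tilt [-0.001 -0.001 -1.   ] -> tool shift mm [ -2.3  -2.  190.6] turn -0.2 w 59.9 F [ 0.2 -0.8  0.6] t 19.6
```

View pics/w8.png

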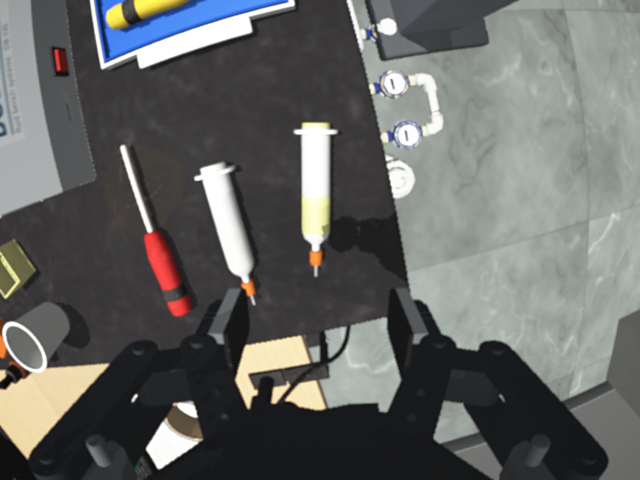

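The yellow syringe runs from (316,123) to (316,275).

```bash
python3 - <<'E'
from h import *
p,R,s=st()
a=wcast([[316.5,123],[316.5,275],[316,132],[317,200]],13,p,R)[:,:2];u=(a[1]-a[0])/np.linalg.norm(a[1]-a[0]);c=(a[0]+a[1])/2
print(a,np.linalg.norm(a[1]-a[0]),c,np.degrees(np.arctan2(u[1],u[0])));print((a[2]-c)@u)
plan(c[0],c[1],7,np.degrees(np.arctan2(u[1],u[0]))+90)
E
```

```text
[[385.96142413 297.15867377]
 [421.03264562 436.81960383]
 [388.31817848 304.76605143]
 [402.40442276 364.56765998]] 143.9971040059361 [403.49703487 366.9891388 ] 75.90354240464622
-64.04625531762223
pos [401.2 364.  197.6] yaw 166.0 tilt [-0.001 -0.001 -1.   ] -> tool shift mm [ -3.7  -1.7 190.6] turn 0.1 w 59.9 F [ 0.2 -0.8  0.6] t 19.6
```

Request:
drive_tool(
  steps=[
    [-0.0035,-0.0015,0.03,0,0.06],
    [0,0,0.04,0,0.06],
    [0,0,0.04,0,0.06],
    [0,0,0.037,0,0.06],
    [0,0,0.02,0,0.06],
    [0,0,0.014,0,0.06],
    [0,0,0.009,0,0.06],
    [0,0,0,0,0.06],
    [0,0,0,0,0.01],
    [0,0,0,0,0.01],
    [0,0,0,0,0.01],
    [0,0,0,0,0.01],
    [0,0,0,0,0.01],
    [0,0,0,0,0.01],
    [0,0,0,0,0.01],
    [0,0,0,0,0.01],
  ],
)

```text
clock: 21.25
position: [404.3, 368.3, 9.6]
ee_rot: [-0.617, 0.787, 0.0, 0.001]
contact_force: [-0.9, -1.1, 6.2]
gripper_width: 22.4
```

Request:
drive_tool(
  steps=[
    [0,0,-0.01,0,0.01],
    [0,0,-0.03,0,0.01],
    [0,0,-0.04,0,0.01],
    [0,0,-0.04,0,0.01],
    [0,0,0,7.77,0.01],
    [0,0,0,7.77,0.01],
    [0,0,0,7.77,0.01],
    [0,0,0,7.77,0.01],
    [0,0,0,7.77,0.01],
    [0,0,0,7.77,0.01],
    [0,0,0,7.77,0.01],
    [0,0,0,7.77,0.01],
    [0,0,0,7.77,0.01],
    [0,0,0,7.77,0.01],
    [0,0,0,0,0.01],
  ],
)

```text
clock: 22.75
position: [403.7, 367.4, 128.7]
ee_rot: [0.014, 1.0, 0.0, -0.0]
contact_force: [0.8, -0.5, -0.0]
gripper_width: 22.5
```

```bash
python3 - <<'E'
from h import *
plan(470.5,56.5,18,88.3)
E
```

```text
pos [403.7 367.4 128.7] yaw 88.4 tilt [-0.  0. -1.] -> tool shift mm [ -75.3 -309.   110.6] turn 0.1 w 22.5 F [ 0.8 -0.5 -0. ] t 22.8
```

Request:
drive_tool(
  steps=[
    [-0.0075,-0.0309,0,0,0.01],
    [-0.0075,-0.0309,0,0,0.01],
    [-0.0075,-0.0309,0,0,0.01],
    [-0.0075,-0.0309,0,0,0.01],
    [-0.0075,-0.0309,0,0,0.01],
    [-0.0075,-0.0309,0,0,0.01],
    [-0.0075,-0.0309,0,0,0.01],
    [-0.0075,-0.0309,0,0,0.01],
    [-0.0075,-0.0309,0,0,0.01],
    [-0.0075,-0.0309,0,0,0.01],
    [0,0,0.03,0,0.01],
    [0,0,0.02,0,0.01],
    [0,0,0.01,0,0.01],
    [0,0,0,0,0.01],
    [0,0,0,0,0.01],
  ],
)

```text
clock: 24.25
position: [470.9, 57.0, 69.0]
ee_rot: [0.013, 1.0, 0.0, 0.001]
contact_force: [0.6, -0.2, -0.4]
gripper_width: 22.3
```

```bash
python3 - <<'E'
from h import *
p,R,s=st();im,d=arm.get_image("wrist");cv2.imwrite("pics/w9.png",im)
plan(471,56.5,18,88.3)
E
```

```text
pos [471.1  57.2  69.3] yaw 88.5 tilt [ 0.002  0.001 -1.   ] -> tool shift mm [ 0.2 -0.7 51.3] turn 0.2 w 22.4 F [ 0.7  0.2 -0.4] t 24.3
```

View pics/w9.png

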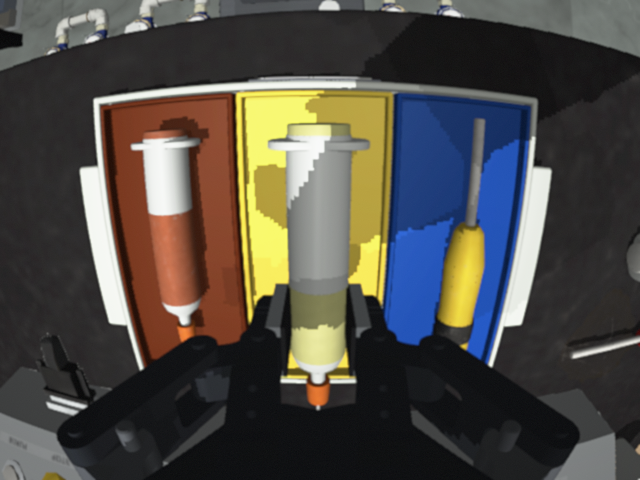

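Centred: the pocket spans columns 237 to 391, the syringe sits at 318, and the neighbours are clear of the fingers. Lowering.

Request:
drive_tool(
  steps=[
    [0,0,0.02,0,0.01],
    [0,0,0.015,0,0.01],
    [0,0,0.01,0,0.01],
    [0,0,0.005,0,0.01],
    [0,0,0,0,0.01],
    [0,0,0,0,0.01],
  ],
)

```text
clock: 24.9
position: [471.0, 57.0, 18.9]
ee_rot: [0.013, 1.0, 0.0, 0.001]
contact_force: [0.1, -0.4, -0.5]
gripper_width: 22.3
```

Request:
drive_tool(
  steps=[
    [0,0,0,0,0.022],
    [0,0,0,0,0.026],
    [0,0,0,0,0.03],
    [0,0,0,0,0.038],
    [0,0,0,0,0.038],
    [0,0,-0.01,0,0.038],
    [0,0,-0.03,0,0.04],
    [0,0,-0.04,0,0.05],
    [0,0,-0.05,0,0.06],
    [0,0,-0.05,0,0.06],
    [0,0,0,0,0.06],
    [0,-0.04,0,0,0.06],
    [0,-0.04,0,0,0.06],
    [0,-0.04,0,0,0.06],
    [0,-0.04,0,0,0.06],
    [0,-0.04,0,0,0.06],
    [0,-0.04,0,0,0.06],
    [0,-0.04,0,0,0.06],
    [0,-0.02,0,0,0.06],
    [0,0,0,0,0.06],
  ],
)

```text
clock: 26.9
position: [461.5, -245.3, 198.1]
ee_rot: [0.016, 1.0, -0.0, -0.0]
contact_force: [0.3, 0.4, -0.8]
gripper_width: 59.8
```

```bash
python3 - <<'E'
from h import *
im,d=arm.get_image("top");cv2.imwrite("pics/t9.png",cv2.resize(im[175:290,130:530],None,fx=2,fy=2,interpolation=cv2.INTER_CUBIC));np.savez("t9.npz",im=im,d=d)
im,d=arm.get_image("wrist");cv2.imwrite("pics/w10.png",im)
print(arm.read_state()["clock"])
E
```

```text
27.0
```

View pics/t9.png

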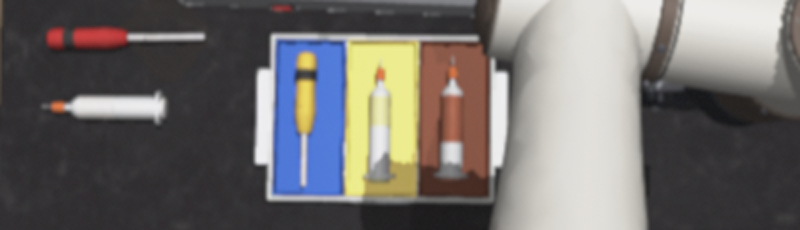

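View pics/w10.png

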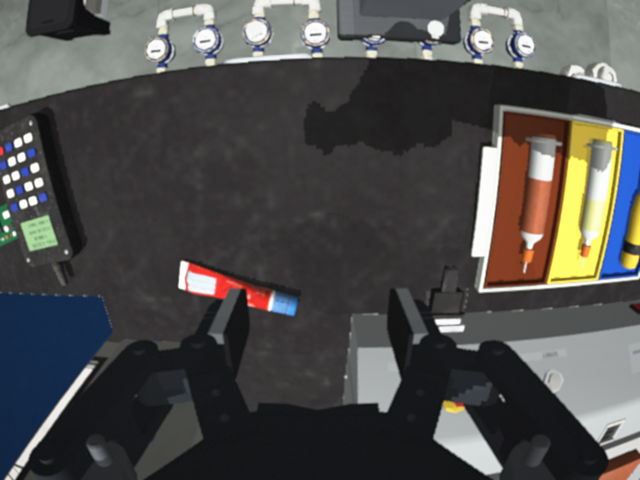

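```bash
python3 - <<'E'
from h import *
def c(u,v,z): return cast("top",[[u/2+130,v/2+175]],z)[0]
for n,a,b,pk in [("drv",(306,52),(303,187),[(275,40),(345,196)]),("yel",(380.5,63),(379,181),[(346,41),(418,197)]),("brn",(453,57),(449.5,178),[(420,42),(491,197)])]:
    A,B=c(*a,22),c(*b,22);P=(c(*pk[0],15)+c(*pk[1],15))/2
    print(n,np.round((A+B)/2,1),np.linalg.norm(A-B),"pocket",np.round(P,1),"diff",np.round((A+B)/2-P,1)[:2])
z=np.load("t9.npz")
for u,v in [(306,90),(380,110),(380,150),(451,100),(451,150)]: print(depthpts("top",[[u/2+130,v/2+175]],z["d"]))
z0=np.load("top0.npz")["im"];print(np.abs(z0[180:245,140:245].astype(int)-z["im"][180:245,140:245]).mean())
E
```

```text
drv [467.6 144.   22. ] 156.40034758927828 pocket [470.2 138.7  15. ] diff [-2.6  5.3]
yel [463.1  57.3  22. ] 136.41352534261912 pocket [467.7  55.2  15. ] diff [-4.5  2.1]
brn [467. -25.  22.] 139.86538913060107 pocket [465.7 -29.8  15. ] diff [1.3 4.8]
[[499.51454421 140.66138354  35.01197194]]
[[475.12003903  56.44879583  35.02400597]]
[[429.49580114  57.05978532  35.22489915]]
[[485.29358537 -23.35614263  34.52614668]]
[[428.43915055 -22.27938792  32.40430321]]
2.167032967032967
```

All three are within tolerance: offsets are at most 5 mm, the tops sit at about 33–35 mm (floor 9 + 25), and they are level. Nothing else has moved, so I'm handing in.

```bash
python3 - <<'E'
from bench import arm
print(arm.job_done())
E
```

```text
the job is handed in; nothing more can be done
None
```

I packed the caddy and handed the job in after about 27 s of robot time; the hand-in reports no verdict. The brown syringe is in the brown pocket, the yellow syringe in the yellow pocket and the yellow screwdriver in the blue pocket.

**Last checks (top and wrist views):**

| Item | Offset from pocket centre, along / across (mm) | Limit (mm) |
|---|---|---|
| Brown syringe | about +1 / +5 | 20 / 26 |
| Yellow syringe | about -5 / +2 | 20 / 26 |
| Yellow screwdriver | about -3 / +5 | 16 / 28 |

- **Lie and height:** all three lie along their pockets. Their tops read 35 mm at four of the five points, against an expected 34 mm for lying on the floor. The flange end of the brown syringe read 32 mm, within depth noise.
- **Bystanders:** the empty syringe and the red screwdriver are unmoved in the before-and-after pictures. The arm hid the glue tube in the final top view; the wrist view shows it lying alone, and nothing went near it. I did not measure its position again.
- **Arm:** clear of everything at about 200 mm height when I handed in.
- **Disagreements:** the first top view placed the objects on the right about 3 mm off the wrist view, so I used the wrist values. The blurred needle tips made the syringes measure 136 to 140 mm in the last top view instead of 145 mm, so those offsets are good to about 4 mm.

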